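# Nest a set of canister lids from the sprung lid dispenser

### The job

The bolt canisters are open for sorting, so make up one nested set of their domed lids, all upside down with the mouth up: take the top yellow lid off the spring-lifted stack, letting the next one rise, and set it level and centred inside the blue lid, then set the red lid level and centred inside that yellow one. Set the lids down gently without dropping them, keep the blue lid about where it stands, leave the other yellow lids on the dispenser and do not disturb the other things on the bench.

Things in the scene. Friction and masses are not known exactly. Their poses are not given: they have to be found in the camera images.
- large_center (a point): centre (half-way up) of the blue domed lid, loose, upside down on the bench, mouth up: 130 mm wide at the rim, 57 mm high, 0.17 kg; black knob underneath 44 mm wide, 22 mm high (it stands on this), 3 mm thick dome, upright rim 20 mm deep and 3 mm thick at the top (can be pinched from above). Flat inner floor 62 mm wide, 25 mm above the knob's underside. z points up out of the mouth
- medium_center (a point): centre (half-way up) of the top yellow domed lid of the stack, mouth up: 100 mm wide at the rim, 56 mm high, 0.11 kg; black knob underneath 36 mm wide, 22 mm high (it stands on this), 3 mm thick dome, upright rim 20 mm deep and 3 mm thick at the top (can be pinched from above). Flat inner floor 46 mm wide, 25 mm above the knob's underside. z points up. Nested, its rim is 24 mm above the blue rim
- small_center (a point): centre (half-way up) of the red domed lid, upside down on the bench, mouth up: 66 mm wide at the rim, 51 mm high, 0.06 kg; black knob underneath 26 mm wide, 20 mm high (it stands on this), 3 mm thick dome, upright rim 20 mm deep and 3 mm thick at the top (can be pinched from above). Flat inner floor 28 mm wide, 23 mm above the knob's underside. z points up. Nested, its rim is 20 mm above the yellow rim
- spare_mid_center (a point): centre (half-way up) of the second yellow lid of the stack, same shape as the top one, which is nested in it 25 mm higher; it stays on the dispenser
- spare_low_center (a point): centre (half-way up) of the lowest yellow lid of the stack, same shape, 25 mm below the second; its knob stands in the cup of the platform; it stays on the dispenser
- dispenser_axis (a point): point on the bench under the middle of the fixed lid dispenser: round dark base 144 mm across, three steel guide rods 60 mm off the axis that end 105 mm above the bench; the stack's top rim stands about 160 mm above the bench, clear of the rods
- platform (a joint): height of the dispenser's sprung platform (m): about 0 with three lids on it, about 0.025 with two, about 0.050 with one; it rises as lids are taken and yields softly (43 N/m) when pressed
- flat_lid: a flat green disc lid, 90 mm across, 20 mm high with its knob; a bystander, to be left alone. Origin at the middle of its underside
- wrench: a steel wrench, 150 mm long, lying flat; a bystander, to be left alone. Origin at the middle of its underside
- jar: a closed glass jar, 60 mm across, 80 mm high; a bystander, to be left alone. Origin at the middle of its underside
- spray: an orange can, 58 mm across, 170 mm high, standing; a bystander, to be left alone. Origin at the middle of its underside
- screwdriver: a screwdriver lying flat; a bystander, to be left alone. Origin at the middle of its underside
- bolt: a steel bolt, 80 mm long, lying flat; a bystander, to be left alone. Origin at the middle of its underside

How it is judged:
By the outcome, as a careful person would: the job done as asked, in the order asked, and still so for the second after the job is handed in, with the robot touching nothing.
It also fails if it takes over 72 s, if anything falls off the work surface, if the arm or the gripper's body presses on something with over 40 N, if the wrist force passes 120 N, or if a joint passes its speed limit or range.

### The arm

A 6-joint arm with a two-finger parallel gripper is mounted at the origin on the work surface. World frame = base frame: x ahead of the robot, y to its left, z up, the work surface at z = 0. Lengths are in m, angles in rad, forces in N, time in s.
With the tool pointing down it reaches from about 0.35 to 0.925 m from the base axis. Payload 6.4 kg.
Tool frame: the origin (TCP) lies between the finger pads; the fingertips stand 22 mm ahead of it and the grasp point (between the pads) lies 3 mm ahead of it; z points along the fingers, y is the direction in which the jaws open and shut (so a half turn about z gives the same grasp; the last joint's range is limited). The gripper opens to 85 mm and grips with 20 to 120 N. Pads are 22 mm wide; open, the fingers measure 114 mm over their backs; the gripper's body (76 mm by 85 mm) begins 54 mm behind the grasp point. The pads swing forward as they close: fully open they stand 13 mm farther back than shut.
Start: joints at [-1.516, 0.245, 1.558, -0, 1.339, -0.174], TCP at [0.147, -0.633, 0.253] pointing down, gripper open.
Joint ranges: [-3.13, 3.13], [-1.02, 2.26], [0.13, 2.54], [-0.95, 4.09], [0.21, 2.88], [-2.74, 2.74]. Speed limits (rad/s): [2.57, 2.57, 3.14, 3.14, 3.14, 3.14].

### API

Orientations are given as [roll, pitch, yaw] about the fixed x, y, z axes, in that order (R = Rz(yaw) Ry(pitch) Rx(roll)).
In Python, from plant import ctrl, read_camera gives the robot as it stands.
- The arm moves only by the tool jog_arm, never from a script. Its arguments are lists of equal length, an entry for each row: "offset": the shift along the tool's x, y, z in cm, a list of three; "turn": the turn, a rotation vector about the tool's x, y, z in degrees, a list of three; "jaw": the opening, from 0 (shut) to 1 (fully open). In form: {"offset": [[dx, dy, dz], ...], "turn": [[wx, wy, wz], ...], "jaw": [jaw, ...]}. A call has 1 to 8 rows; each row shifts and turns the commanded pose from where the row before left it, along the tool's axes as they then stand; what a row does not reach is not made up. A row lasts 1/10 s, in which the tool goes at most 50 mm and 8.59 degrees, less where a joint would pass 70% of its speed; a pose out of reach is approached as far as the arm can. A call with a gripper value outside its range is refused whole. The fingers move at their own pace and stop on an object; "grip_force" is the grip in N (left out, the last holds). Time passes only in rows, so rows that do not move let the fingers close. It gives the time, the measured TCP pose, the force and the opening at its end, in the units of the state.
- ctrl.state(): the state, without advancing time (a new reading comes with each control period).
- read_camera(name): name is "scene" or "top" or "wrist"; returns a dict with "pixels" (400x640x3 uint8, red, green, blue), "fx", "fy", "cx", "cy" (pixels), "origin" and "attitude" of the camera in the world; the wrist camera has in their place "T_tool_cam" (4x4, takes a point from camera to tool coordinates, whose origin is the TCP and whose axes are the flange's). Camera axes: x right, y up, looking along -z (the intrinsics and any distortion apply to the point x, -y, -z); pixel columns grow to the right and rows downward; lengths in m; the calibration is good to about 2 mm. A picture is of the moment at which its call begins: read the wrist's pose just before it. There is no depth.
- ctrl.close_job(): hands the job in, once; it reports no verdict.
The state is a dict: "clock": time; "joints": joint angles; "qvel": joint speeds; "tau": joint torques, N m; "tool_pos": TCP position; "eef_rot": TCP orientation; "ft_force": force on the tool from outside, world axes, zero at the start; "wrist_torque": the same for the moment, N m; "grip_width": opening from 0.0 (shut) to 1.0 (fully open).
Only numpy, scipy, OpenCV 4.12 (cv2) and the standard library are available. Lean on these libraries where they do the work, as an engineer would, in place of code of your own. Each camera call takes 0.05 s, during which the arm holds its last target.

## Working session

There is one attempt and no reset: what is moved stays moved. The work goes in short steps, Python scripts to look and compute and a tool call to move; the robot and the scene stay as the last step left them, time stands still between calls to the robot, and variables do not carry over. Pictures are saved under pics/ and viewed, and the job is handed in when it is done.

Besides the shell and the picture viewer there is one more tool, called after ">>>" as name(argument=value, ...) on one line, values as JSON. jog_arm: Moves the arm, as the interface text tells. Its arguments: {"type":"object","properties":{"offset":{"type":"array"},"turn":{"type":"array"},"jaw":{"type":"array"},"grip_force":{"type":"number"}},"required":["offset","turn","jaw"]}

```bash
ls; mkdir -p pics; cat > h.py <<'E'
import numpy as np, cv2
from plant import ctrl, read_camera
def save(c,n): cv2.imwrite(f'pics/{n}.png',cv2.cvtColor(c['pixels'],cv2.COLOR_RGB2BGR))
E
python3 - <<'E'
from h import *
print(ctrl.state())
for n in ['scene','top','wrist']:
    c=read_camera(n); save(c,n+'0'); np.savez(f'pics/{n}0.npz',**c)
    print(n,{k:v for k,v in c.items() if k!='pixels'})
E
```

```text
pics
{'clock': 0.0, 'joints': array([-1.51611692e+00,  2.45811791e-01,  1.55905265e+00, -1.53339771e-05,
        1.33870142e+00, -1.74089879e-01]), 'qvel': array([ 0.00047173, -0.00051398, -0.000578  , -0.00054826,  0.00063615,
        0.00171033]), 'tau': array([ 2.94489961e-03, -4.29512072e+01, -3.26124680e+01,  3.50588994e-05,
        5.41580739e-03,  9.31053421e-06]), 'tool_pos': array([ 0.14738556, -0.63252308,  0.25216098]), 'eef_rot': array([-3.13964669e+00, -3.27091727e-04,  2.28772511e-01]), 'ft_force': array([0.47022872, 0.39760697, 0.81772127]), 'wrist_torque': array([-0.01803231, -0.00945864, -0.01709824]), 'grip_width': 1.000028257451944}
scene {'fx': 513.341359029864, 'fy': 513.341359029864, 'cx': 321.9262022533373, 'cy': 199.98471717643122, 'origin': array([1.48961284, 0.69185243, 1.10946174]), 'attitude': array([0.86753004, 0.00927842, 2.23158838])}
top {'fx': 478.0264179116213, 'fy': 478.0264179116213, 'cx': 314.09886504294786, 'cy': 185.77717151534594, 'origin': array([ 0.43865191, -0.04083533,  1.57004538]), 'attitude': array([ 0.09447785,  0.01279454, -1.54817133])}
wrist {'fx': 316.08548657705904, 'fy': 316.08548657705904, 'cx': 319.1145700176776, 'cy': 198.43732128210075, 'T_tool_cam': array([[ 1.27210748e-03,  9.45795289e-01,  3.24760916e-01,
         8.45872578e-02],
       [ 9.99999166e-01, -1.27505275e-03, -2.03742290e-04,
         6.47311664e-04],
       [ 2.21388801e-04,  3.24760904e-01, -9.45796123e-01,
        -1.20334761e-01],
       [ 0.00000000e+00,  0.00000000e+00,  0.00000000e+00,
         1.00000000e+00]])}
```

View pics/scene0.png

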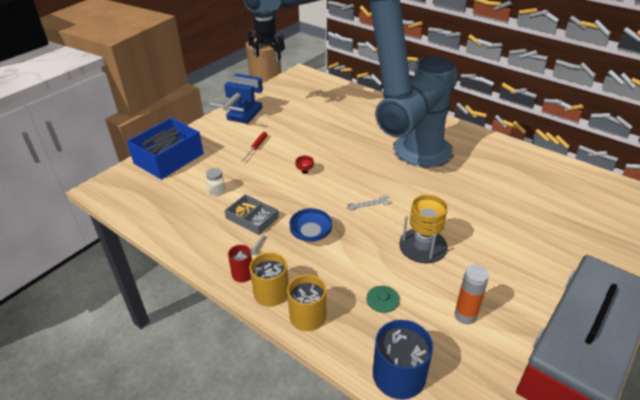

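View pics/top0.png

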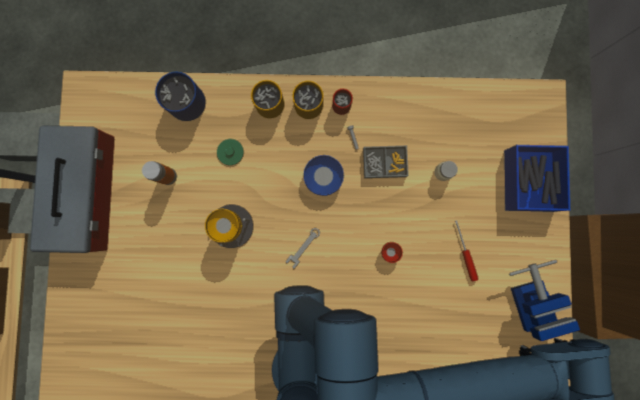

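View pics/wrist0.png

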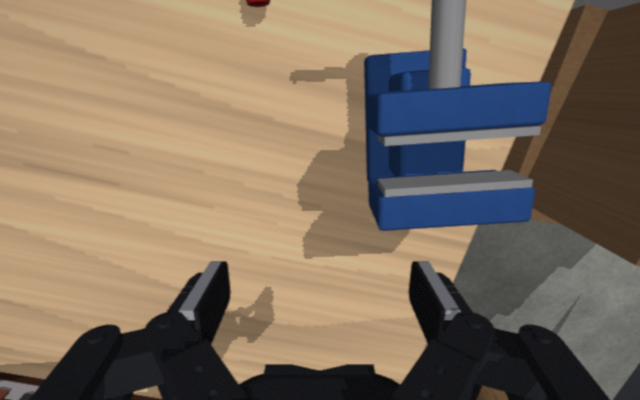

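```bash
cat >> h.py <<'E'
from scipy.spatial.transform import Rotation as R
def campose(c,st=None):
    if 'origin' in c: return R.from_euler('xyz',c['attitude']).as_matrix(), np.array(c['origin'])
    Rt=R.from_euler('xyz',st['eef_rot']).as_matrix(); T=np.array(c['T_tool_cam'])
    return Rt@T[:3,:3], Rt@T[:3,3]+st['tool_pos']
def ray(c,uv,z,st=None):
    Rm,o=campose(c,st); uv=np.atleast_2d(uv).astype(float)
    d=np.c_[(uv[:,0]-c['cx'])/c['fx'],-(uv[:,1]-c['cy'])/c['fy'],-np.ones(len(uv))]@Rm.T
    return o+d*((z-o[2])/d[:,2])[:,None]
def proj(c,P,st=None):
    Rm,o=campose(c,st); p=(np.atleast_2d(P)-o)@Rm
    return np.c_[c['cx']+c['fx']*p[:,0]/-p[:,2], c['cy']-c['fy']*p[:,1]/-p[:,2]]
def mask(c,col):
    h=cv2.cvtColor(c['pixels'],cv2.COLOR_RGB2HSV); H,S,V=[h[...,i].astype(int) for i in range(3)]
    if col=='blue': m=(H>100)&(H<130)&(S>130)&(V>40)
    if col=='yellow': m=(H>15)&(H<32)&(S>170)&(V>60)
    if col=='red': m=((H<8)|(H>172))&(S>150)&(V>50)
    return m.astype(np.uint8)
def blobs(c,col,amin=60):
    cs,_=cv2.findContours(mask(c,col),cv2.RETR_EXTERNAL,cv2.CHAIN_APPROX_NONE)
    return [k[:,0,:] for k in cs if cv2.contourArea(k)>amin]
def circ(P):
    A=np.c_[2*P[:,:2],np.ones(len(P))]; s=np.linalg.lstsq(A,(P[:,:2]**2).sum(1),rcond=None)[0]
    return s[:2],np.sqrt(s[2]+s[:2]@s[:2])
def pick(c,col,near):
    return min(blobs(c,col),key=lambda k:np.hypot(*(k.mean(0)-near)))
E
python3 - <<'E'
from h import *
L=lambda n:{k:v for k,v in np.load(f'pics/{n}0.npz').items()}
t=L('top');s=L('scene')
for col,z,a,b in [('blue',.057,(323,176),(311,225)),('yellow',.16,(223,225),(429,212)),('red',.051,(392,252),(305,161))]:
    for c,n in((t,a),(s,b)):
        k=pick(c,col,n); hull=cv2.convexHull(k)[:,0,:]
        P=ray(c,hull,z); print(col,len(k),k.min(0),k.max(0),circ(P), cv2.minEnclosingCircle(P[:,:2].astype(np.float32)))
E
```

```text
blue 129 [305 164] [339 194] (array([ 0.6044702 , -0.04288448]), np.float64(0.0516983624723404)) ((0.6069995164871216, -0.042736515402793884), 0.057527415454387665)
blue 103 [291 209] [330 240] (array([ 0.62455678, -0.03698755]), np.float64(0.06572156773634112)) ((0.6252753734588623, -0.0373409241437912), 0.06877942383289337)
yellow 100 [205 209] [241 242] (array([0.44896223, 0.24689044]), np.float64(0.05198057605647632)) ((0.44967034459114075, 0.24638861417770386), 0.05396116152405739)
yellow 114 [411 195] [446 235] (array([0.47948243, 0.26838321]), np.float64(0.07144687697079799)) ((0.4813467562198639, 0.26936137676239014), 0.08378981053829193)
red 53 [382 243] [401 262] (array([ 0.37765723, -0.26597389]), np.float64(0.030521362735073894)) ((0.37807995080947876, -0.26596227288246155), 0.03138946369290352)
red 45 [296 156] [312 170] (array([ 0.38752629, -0.25387249]), np.float64(0.038084423324432355)) ((0.389699250459671, -0.25464746356010437), 0.04308813065290451)
```

>>> jog_arm(offset=[[0, 0, 0], [0, 0, 0], [2.1, -3.4, 0.2], [2.1, -3.4, 0.2], [2.1, -3.4, 0.2], [2.1, -3.4, 0.2], [2.1, -3.4, 0.2], [2.1, -3.4, 0.2]], turn=[[0, 0, 6.55], [0, 0, 6.55], [0, 0, 0], [0, 0, 0], [0, 0, 0], [0, 0, 0], [0, 0, 0], [0, 0, 0]], jaw=[1, 1, 1, 1, 1, 1, 1, 1])

```text
clock: 0.95
tool_pos: [0.2739, -0.4274, 0.2409]
eef_rot: [-3.141, 0.0, -0.0]
ft_force: [0.5, 0.7, 0.5]
grip_width: 1.003
```

>>> jog_arm(offset=[[2.1, -3.2, 0.6], [2.1, -3.2, 0.6], [2.1, -3.2, 0.6], [2.1, -3.2, 0.6], [2.0, -3.2, 0.6], [0, 0, 0], [0, 0, 0]], turn=[[0, 0, 0], [0, 0, 0], [0, 0, 0], [0, 0, 0], [0, 0, 0], [0, 0, 0], [0, 0, 0]], jaw=[1, 1, 1, 1, 1, 1, 1])

```text
clock: 1.65
tool_pos: [0.3775, -0.2684, 0.211]
eef_rot: [-3.141, 0.001, 0.002]
ft_force: [-1.0, -0.3, 0.6]
grip_width: 0.996
```

```bash
cat > red.py <<'E'
from h import *
st=ctrl.state(); c=read_camera('wrist'); save(c,'wred'); print(st['tool_pos'],st['eef_rot'])
for k in blobs(c,'red',300):
    hull=cv2.convexHull(k)[:,0,:]; P=ray(c,hull,.051,st); print(k.min(0),k.max(0),circ(P),cv2.minEnclosingCircle(P[:,:2].astype(np.float32)))
E
python3 red.py
```

```text
[ 0.37750745 -0.26837103  0.2110262 ] [-3.14144446e+00  5.08791252e-04  2.02032162e-03]
[538 163] [569 251] (array([ 0.35569318, -0.48806641]), np.float64(0.04154375169691812)) ((0.35601523518562317, -0.4926385283470154), 0.048617564141750336)
[282 147] [351 216] (array([ 0.38060406, -0.26648968]), np.float64(0.032725649671205594)) ((0.3806748390197754, -0.26660436391830444), 0.03353201970458031)
```

View pics/wred.png

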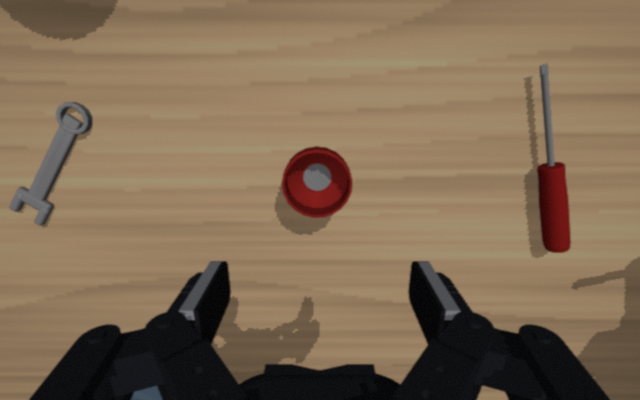

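>>> jog_arm(offset=[[2.8, -2.8, 0], [2.8, -2.8, 0], [2.8, -2.8, 0], [2.8, -2.8, 0], [2.8, -2.8, 0], [2.8, -2.8, 0], [2.8, -2.8, 0], [2.8, -2.8, 0]], turn=[[0, 0, 0], [0, 0, 0], [0, 0, 0], [0, 0, 0], [0, 0, 0], [0, 0, 0], [0, 0, 0], [0, 0, 0]], jaw=[1, 1, 1, 1, 1, 1, 1, 1])

```text
clock: 2.5
tool_pos: [0.6026, -0.0454, 0.2115]
eef_rot: [3.141, -0.001, -0.002]
ft_force: [0.4, -0.8, -0.1]
grip_width: 1.002
```

>>> jog_arm(offset=[[0, 0, 0], [0, 0, 0]], turn=[[0, 0, 0], [0, 0, 0]], jaw=[1, 1])

```text
clock: 2.7
tool_pos: [0.6016, -0.0459, 0.2111]
eef_rot: [3.141, 0.0, -0.0]
ft_force: [0.2, -1.1, -0.1]
grip_width: 1.002
```

```bash
sed "s/wred/wblue/;s/'red'/'blue'/;s/\.051/.057/" red.py > blue.py; python3 blue.py
```

```text
[ 0.60160946 -0.04585793  0.21110425] [ 3.14124253e+00  4.48080136e-04 -2.24932625e-04]
[247  94] [388 234] (array([ 0.61920534, -0.04511304]), np.float64(0.06344168499962607)) ((0.6192320585250854, -0.04531747102737427), 0.06396496295928955)
```

View pics/wblue.png

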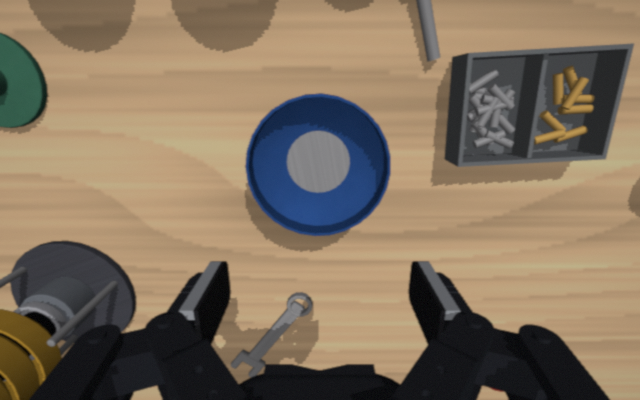

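>>> jog_arm(offset=[[0, -3, -3], [-1, -3, -3], [-2, -3.5, -2.5], [-2.5, -4, -1.5], [-2.5, -4, 0], [-2.5, -4, 0], [-2.5, -4, 0], [-2.3, -3.8, 0]], turn=[[0, 0, 0], [0, 0, 0], [0, 0, 0], [0, 0, 0], [0, 0, 0], [0, 0, 0], [0, 0, 0], [0, 0, 0]], jaw=[1, 1, 1, 1, 1, 1, 1, 0.8])

```text
clock: 3.55
tool_pos: [0.4472, 0.2478, 0.3115]
eef_rot: [-3.141, -0.001, -0.003]
ft_force: [0.5, 0.3, 0.3]
grip_width: 0.862
```

>>> jog_arm(offset=[[0, 0, 0], [0, 0, 0], [0, 0, 0]], turn=[[0, 0, 0], [0, 0, 0], [0, 0, 0]], jaw=[0.3, 0.3, 0.3])

```text
clock: 3.85
tool_pos: [0.4489, 0.2465, 0.3113]
eef_rot: [3.141, -0.0, -0.002]
ft_force: [-0.3, -0.1, 0.2]
grip_width: 0.33
```

```bash
sed "s/wred/wyel/;s/'red'/'yellow'/;s/\.051/.160/" red.py > yel.py; python3 yel.py
```

```text
[0.448923   0.24646557 0.31133087] [ 3.14125002e+00 -3.22198071e-04 -2.30149370e-03]
[257 126] [366 238] (array([0.45225077, 0.25253871]), np.float64(0.05028531046989051)) ((0.4528599679470062, 0.25224006175994873), 0.05228406935930252)
```

View pics/wyel.png

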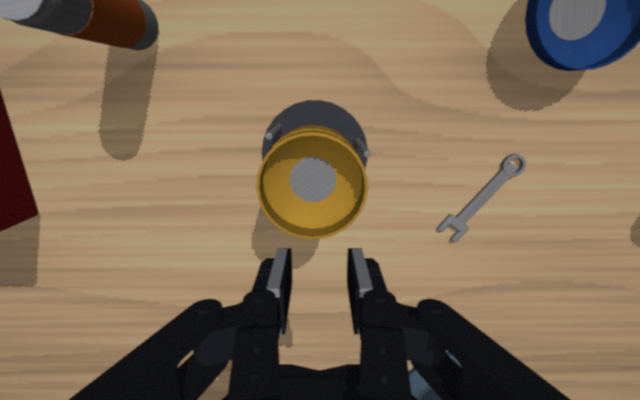

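```bash
python3 - <<'E'
from h import *
st=ctrl.state(); c={**read_camera('wrist')}
np.savez('pics/wyel.npz',**c)
k=pick(c,'yellow',(312,182)); h=cv2.convexHull(k)[:,0,:]
for z in (.155,.16,.165):
  P=ray(c,k[k[:,1]>170],z,st); print(z,circ(P))
t=read_camera('top'); save(t,'top1')
h=mask(t,'blue')
hs=cv2.cvtColor(t['pixels'],cv2.COLOR_RGB2HSV)
for v in range(150,204,2): print(v,hs[v,323])
E
```

```text
0.155 (array([0.44820035, 0.252906  ]), np.float64(0.0493176052593298))
0.16 (array([0.44974686, 0.25277611]), np.float64(0.04842620025335806))
0.165 (array([0.45129338, 0.25264621]), np.float64(0.047534795247397114))
150 [ 19 118 166]
152 [ 18 118 164]
154 [ 17 102 138]
156 [117  72  64]
158 [114 100  69]
160 [114 104  71]
162 [114 104  71]
164 [114 109  75]
166 [111  91 106]
168 [ 30  10 124]
170 [ 35  12 126]
172 [ 30  12 124]
174 [ 26  14 125]
176 [ 26  14 125]
178 [ 30  14 125]
180 [ 30  14 126]
182 [ 30  14 124]
184 [ 38   8 123]
186 [110 120 113]
188 [111 147 113]
190 [112 146 112]
192 [111 146 110]
194 [112 137 108]
196 [ 17 112 105]
198 [ 18 121 120]
200 [ 18 121 124]
202 [ 18 121 114]
```

>>> jog_arm(offset=[[0.1, 4.2, 0], [0, 0, 4], [0, 0, 4], [0, 0, 4], [0, 0, 0], [0, 0, 0]], turn=[[0, 0, 0], [0, 0, 0], [0, 0, 0], [0, 0, 0], [0, 0, 0], [0, 0, 0]], jaw=[0.25, 0.25, 0.25, 0.25, 0.25, 0.25], grip_force=20)

```text
clock: 4.6
tool_pos: [0.4497, 0.2055, 0.1917]
eef_rot: [3.141, 0.001, -0.001]
ft_force: [-0.4, 0.9, 0.7]
grip_width: 0.249
```

```bash
python3 - <<'E'
from h import *
st=ctrl.state(); c=read_camera('wrist'); save(c,'w3'); print(st['tool_pos'],st['ft_force'])
k=pick(c,'yellow',(240,200)); 
h=k[(k[:,1]>60)]
print(k.min(0),k.max(0))
s=read_camera('scene'); cv2.imwrite('pics/s3.png',cv2.resize(cv2.cvtColor(s['pixels'],cv2.COLOR_RGB2BGR)[130:280,350:530],None,fx=4,fy=4))
E
```

```text
[0.44971162 0.20546952 0.19174772] [-0.42103595  0.88208606  0.68424193]
[138 145] [322 315]
```

View pics/w3.png

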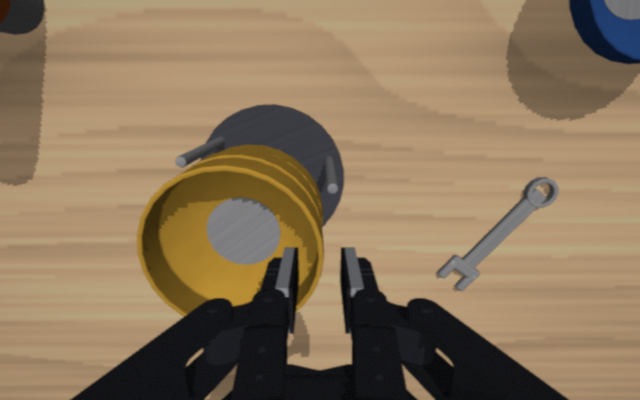

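View pics/s3.png

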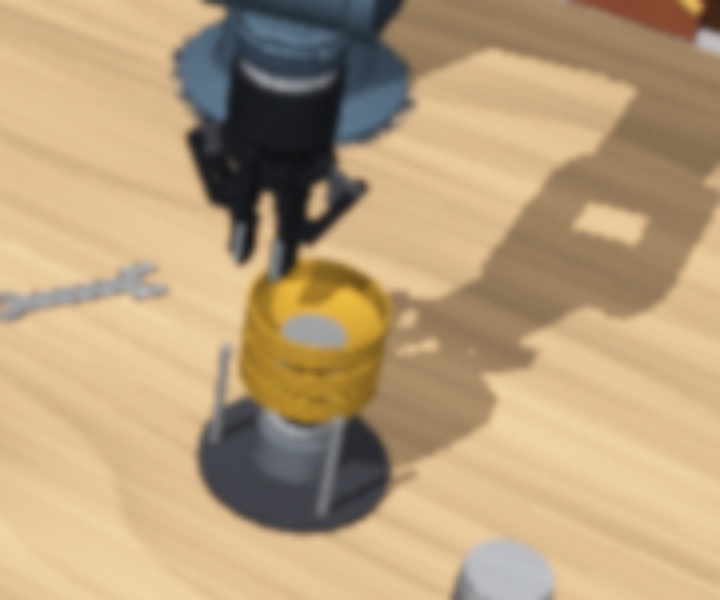

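>>> jog_arm(offset=[[0, 0, 1.4], [0, 0, 1.3], [0, 0, 0], [0, 0, 0], [0, 0, 0], [0, 0, 0], [0, 0, 0]], turn=[[0, 0, 0], [0, 0, 0], [0, 0, 0], [0, 0, 0], [0, 0, 0], [0, 0, 0], [0, 0, 0]], jaw=[0.25, 0.25, 0.25, 0, 0, 0, 0], grip_force=30)

```text
clock: 5.4
tool_pos: [0.4495, 0.206, 0.1647]
eef_rot: [3.142, -0.001, 0.0]
ft_force: [-0.5, -0.8, 1.0]
grip_width: 0.04
```

```bash
cat > look.py <<'E'
import sys
from h import *
n=sys.argv[1]
st=ctrl.state(); c=read_camera('wrist'); save(c,'w'+n); np.savez('pics/w'+n,**c)
print(st['clock'],st['tool_pos'],st['eef_rot'],st['ft_force'],st['grip_width'])
s=read_camera('scene'); save(s,'s'+n)
if len(sys.argv)>2:
    u0,v0,u1,v1=map(int,sys.argv[2].split(','))
    cv2.imwrite(f'pics/s{n}.png',cv2.resize(cv2.cvtColor(s['pixels'],cv2.COLOR_RGB2BGR)[v0:v1,u0:u1],None,fx=3.5,fy=3.5))
E
python3 look.py 4 350,130,530,280
```

```text
5.4 [0.44950251 0.20598755 0.16465753] [ 3.14157271e+00 -6.40762982e-04  2.55362433e-04] [-0.46720602 -0.77864051  0.95684406] 0.039936393053603754
```

View pics/w4.png

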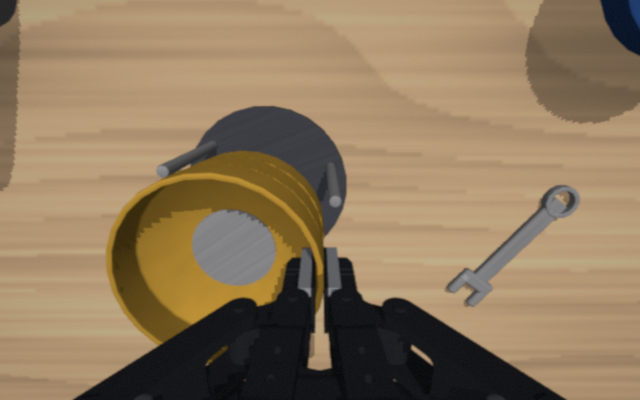

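View pics/s4.png

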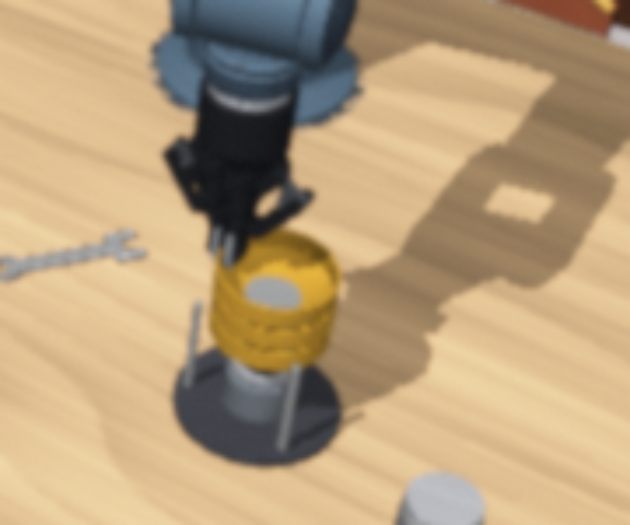

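>>> jog_arm(offset=[[0, 0, -0.4], [0, 0, -0.7], [0, 0, -0.8], [0, 0, -1], [0, 0, -1.5], [0, 0, -2], [0, 0, -2.5], [0, 0, -1.5]], turn=[[0, 0, 0], [0, 0, 0], [0, 0, 0], [0, 0, 0], [0, 0, 0], [0, 0, 0], [0, 0, 0], [0, 0, 0]], jaw=[0, 0, 0, 0, 0, 0, 0, 0])

```text
clock: 6.3
tool_pos: [0.45, 0.2061, 0.2711]
eef_rot: [-3.141, -0.003, 0.0]
ft_force: [-0.0, -0.6, -1.0]
grip_width: 0.046
```

```bash
python3 look.py 5 350,130,530,280
```

```text
6.3 [0.45000862 0.20614235 0.27112717] [-3.14086581e+00 -3.38011754e-03  1.85212715e-04] [-0.03268496 -0.59936124 -1.02871606] 0.04616344186847175
```

View pics/w5.png

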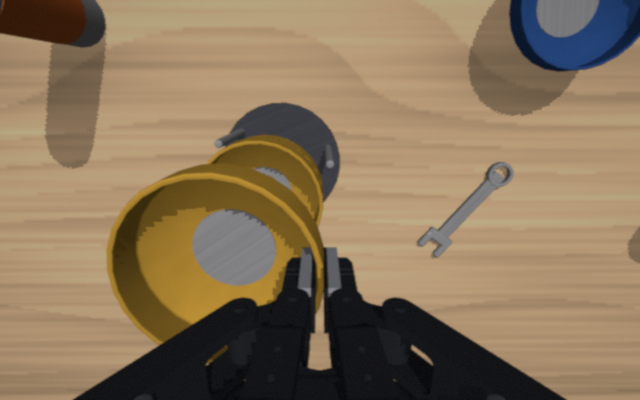

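View pics/s5.png

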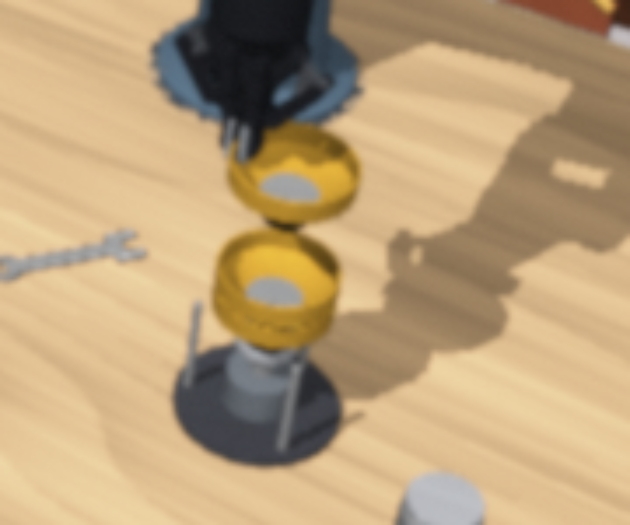

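```bash
python3 - <<'E'
from h import *
c=dict(np.load('pics/w5.npz')); st=ctrl.state()
k=pick(c,'yellow',(220,250)); k=k[(k[:,0]<200)&(k[:,1]<320)]
print(k.min(0),k.max(0))
for dz in (0.0,.0047,.009):
  P=ray(c,k,st['tool_pos'][2]-dz,st); o,r=circ(P); print(dz,o-st['tool_pos'][:2],r)
# floor grey disc centre (floor at rim-31mm)
h=cv2.cvtColor(c['pixels'],cv2.COLOR_RGB2HSV); m=((h[...,1]<40)&(h[...,2]>90)).astype(np.uint8); m[:, :180]=0;m[:,285:]=0;m[:200]=0;m[295:]=0
kk=max(cv2.findContours(m,0,1)[0],key=cv2.contourArea)[:,0,:]
for dz in (.0047+.031,):
  P=ray(c,cv2.convexHull(kk)[:,0,:],st['tool_pos'][2]-dz,st); o,r=circ(P); print('floor',o-st['tool_pos'][:2],r)
# same for blue floor
E
```

```text
[108 166] [199 319]
0.0 [0.0079005  0.04484092] 0.046606366168067806
0.0047 [0.00493842 0.04661017] 0.04841956073590964
0.009 [0.00222844 0.04822886] 0.050078440872444674
floor [0.00202189 0.04662206] 0.02270299012342934
```

```bash
python3 - <<'E'
from h import *
im=cv2.cvtColor(cv2.imread('pics/wblue.png'),cv2.COLOR_BGR2RGB); c=dict(np.load('pics/w5.npz')); c['pixels']=im
st=dict(tool_pos=np.array([.60160946,-.04585793,.21110425]),eef_rot=np.array([3.14124253,4.48e-4,-2.25e-4]))
def floor(c,st,box,z,col=None):
    h=cv2.cvtColor(c['pixels'],cv2.COLOR_RGB2HSV); m=((h[...,1]<60)&(h[...,2]>80)).astype(np.uint8)
    u0,v0,u1,v1=box; q=np.zeros_like(m); q[v0:v1,u0:u1]=m[v0:v1,u0:u1]
    kk=max(cv2.findContours(q,0,1)[0],key=cv2.contourArea)[:,0,:]
    return circ(ray(c,cv2.convexHull(kk)[:,0,:],z,st)),kk.min(0),kk.max(0)
print(floor(c,st,(270,120,365,205),.025))
for k in blobs(c,'blue',300):
    print(circ(ray(c,cv2.convexHull(k)[:,0,:],.057,st)))
    # top/bottom arcs
t=read_camera('top')
hs=cv2.cvtColor(t['pixels'],cv2.COLOR_RGB2HSV).astype(int)
m=((hs[...,0]>95)&(hs[...,0]<130)&(hs[...,1]>60)).astype(np.uint8); q=np.zeros_like(m); q[145:205,290:355]=m[145:205,290:355]
kk=max(cv2.findContours(q,0,1)[0],key=cv2.contourArea)[:,0,:]; print(kk.min(0),kk.max(0),circ(ray(t,cv2.convexHull(kk)[:,0,:],.057)))
E
```

```text
((array([ 0.61880407, -0.0451398 ]), np.float64(0.030818273295461798)), array([287, 131], dtype=int32), array([349, 191], dtype=int32))
(array([ 0.61920422, -0.04511233]), np.float64(0.06344127607395973))
[304 156] [342 194] (array([ 0.61602999, -0.04607404]), np.float64(0.06209807133521065))
```

>>> jog_arm(offset=[[0.8, 1.5, 0], [1.5, 2.8, 0], [2.0, 3.6, 0], [2.2, 3.9, 0], [2.2, 3.9, 0], [2.2, 3.9, 0], [2.0, 3.6, 0], [1.8, 3.2, 0]], turn=[[0, 0, 0], [0, 0, 0], [0, 0, 0], [0, 0, 0], [0, 0, 0], [0, 0, 0], [0, 0, 0], [0, 0, 0]], jaw=[0, 0, 0, 0, 0, 0, 0, 0])

```text
clock: 7.25
tool_pos: [0.5963, -0.0598, 0.2661]
eef_rot: [-3.141, 0.003, -0.001]
ft_force: [0.8, 0.6, -0.4]
grip_width: 0.039
```

>>> jog_arm(offset=[[1.3, 2.3, 0], [0.7, 1.1, 1], [0, 0, 3], [0, 0, 3.5], [0, 0, 3], [0, 0, 1.5], [0, 0, 0], [0, 0, 0]], turn=[[0, 0, 0], [0, 0, 0], [0, 0, 0], [0, 0, 0], [0, 0, 0], [0, 0, 0], [0, 0, 0], [0, 0, 0]], jaw=[0, 0, 0, 0, 0, 0, 0, 0])

```text
clock: 8.05
tool_pos: [0.6167, -0.0917, 0.1489]
eef_rot: [3.141, -0.001, 0.001]
ft_force: [0.3, 0.5, -0.5]
grip_width: 0.044
```

```bash
python3 look.py 6 230,150,400,290
```

```text
8.05 [ 0.61668651 -0.09174058  0.14886009] [ 3.14145993e+00 -6.71573595e-04  6.23418423e-04] [ 0.32636152  0.46163721 -0.48656597] 0.04448548295727848
```

View pics/w6.png

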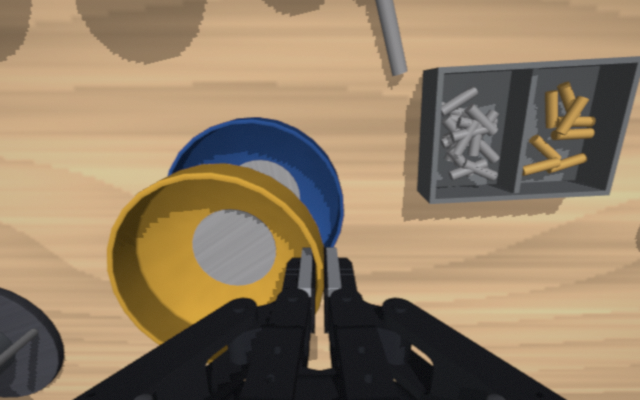

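View pics/s6.png

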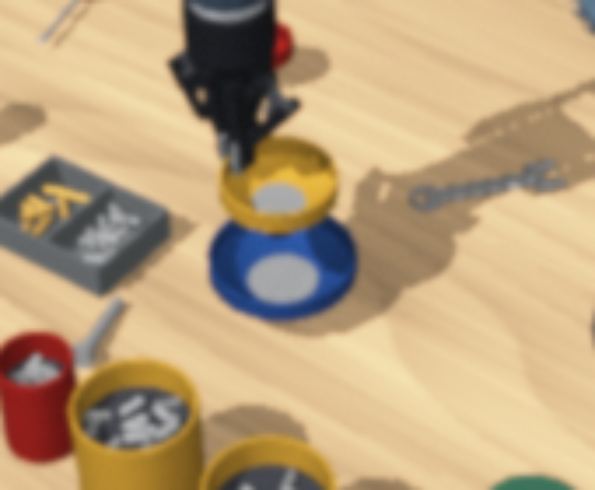

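>>> jog_arm(offset=[[0, 0, 1.5], [0, 0, 2], [0, 0, 1], [0, 0, 0.6], [0, 0, 0.3], [0, 0, 0], [0, 0, 0]], turn=[[0, 0, 0], [0, 0, 0], [0, 0, 0], [0, 0, 0], [0, 0, 0], [0, 0, 0], [0, 0, 0]], jaw=[0, 0, 0, 0, 0, 0, 0])

```text
clock: 8.85
tool_pos: [0.6169, -0.0921, 0.095]
eef_rot: [3.141, -0.001, 0.0]
ft_force: [0.0, -0.2, -0.2]
grip_width: 0.042
```

```bash
python3 look.py 7 230,150,400,290
```

```text
8.85 [ 0.61685297 -0.09214851  0.09503404] [ 3.14118127e+00 -1.25203440e-03  1.88132728e-04] [ 0.0077907  -0.15665843 -0.16969956] 0.041925163759403236
```

View pics/w7.png

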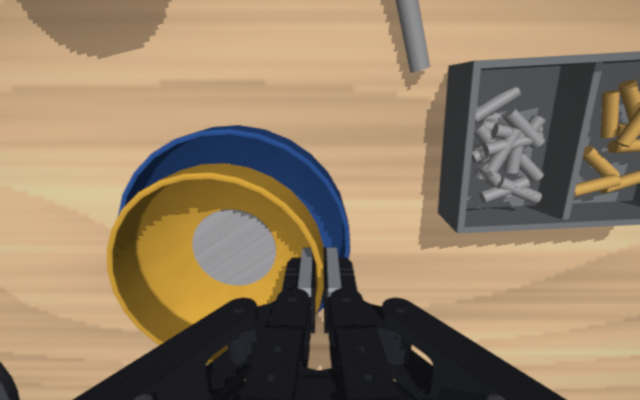

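View pics/s7.png

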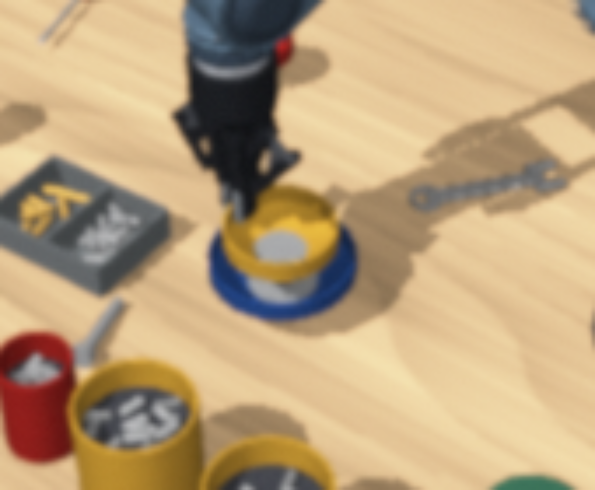

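Now step down finely with force checks.

>>> jog_arm(offset=[[0, 0, 0.3], [0, 0, 0], [0, 0, 0.2], [0, 0, 0]], turn=[[0, 0, 0], [0, 0, 0], [0, 0, 0], [0, 0, 0]], jaw=[0, 0, 0, 0])

```text
clock: 9.35
tool_pos: [0.6161, -0.0919, 0.089]
eef_rot: [-3.141, 0.001, 0.0]
ft_force: [0.5, -0.5, -0.8]
grip_width: 0.046
```

>>> jog_arm(offset=[[0, 0, 0.1], [0, 0, 0]], turn=[[0, 0, 0], [0, 0, 0]], jaw=[0, 0])

```text
clock: 9.55
tool_pos: [0.6163, -0.092, 0.0881]
eef_rot: [-3.142, 0.0, 0.0]
ft_force: [0.4, -0.4, -1.4]
grip_width: 0.042
```

```bash
python3 -c "
from h import *
s=ctrl.state();print(s['ft_force'],s['wrist_torque'],s['tool_pos'])"
```

```text
[ 0.36598071 -0.3568274  -1.42971372] [-0.0645367  -0.01705268 -0.00204237] [ 0.61626224 -0.09195812  0.08814248]
```

>>> jog_arm(offset=[[0, 0, 0.1], [0, 0, 0]], turn=[[0, 0, 0], [0, 0, 0]], jaw=[0, 0])

```text
clock: 9.75
tool_pos: [0.6163, -0.092, 0.0872]
eef_rot: [-3.141, 0.0, 0.0]
ft_force: [0.9, -0.0, -0.9]
grip_width: 0.036
```

>>> jog_arm(offset=[[0, 0, 0.1], [0, 0, 0]], turn=[[0, 0, 0], [0, 0, 0]], jaw=[0, 0])

```text
clock: 9.95
tool_pos: [0.6163, -0.092, 0.0862]
eef_rot: [-3.141, 0.0, 0.0]
ft_force: [0.5, 0.4, -0.2]
grip_width: 0.046
```

>>> jog_arm(offset=[[0, 0, 0.1], [0, 0, 0]], turn=[[0, 0, 0], [0, 0, 0]], jaw=[0, 0])

```text
clock: 10.15
tool_pos: [0.6163, -0.0921, 0.0853]
eef_rot: [3.142, -0.0, 0.0]
ft_force: [0.1, 0.4, -0.4]
grip_width: 0.043
```

>>> jog_arm(offset=[[0, 0, 0.1], [0, 0, 0]], turn=[[0, 0, 0], [0, 0, 0]], jaw=[0, 0])

```text
clock: 10.35
tool_pos: [0.6166, -0.0923, 0.0847]
eef_rot: [3.141, -0.0, 0.0]
ft_force: [-1.1, -1.7, 1.3]
grip_width: 0.041
```

```bash
python3 look.py 8 230,150,400,290; python3 -c "
from h import *
s=ctrl.state();print(s['ft_force'],s['wrist_torque'],s['tool_pos'])"
```

```text
10.35 [ 0.61655318 -0.09231222  0.08471338] [ 3.14109063e+00 -3.54657727e-04  2.13460886e-04] [-1.13682868 -1.66939272  1.28137605] 0.04103627910413766
[-1.97516686 -1.57809681  2.43920305] [-0.21739568  0.12774312  0.04724961] [ 0.61657618 -0.09226786  0.08471106]
```

View pics/w8.png

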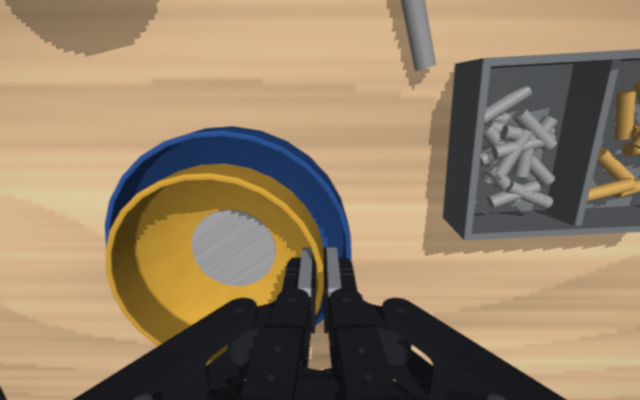

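```bash
cat > conc.py <<'E'
import sys
from h import *
from scipy.optimize import least_squares
def circR(P,r):
    return least_squares(lambda o:np.hypot(P[:,0]-o[0],P[:,1]-o[1])-r,P[:,:2].mean(0),loss='soft_l1',f_scale=.001)
c=dict(np.load('pics/w8.npz')); st=ctrl.state()
b=pick(c,'blue',(240,190)); y=pick(c,'yellow',(220,250))
b=b[(b[:,1]<np.interp(b[:,0],[100,220,350],[235,150,240]))]  # outer arc
y=y[(y[:,0]<225)&(y[:,1]<320)]
for n,P,r in(('b',ray(c,b,.057,st),.065),('y',ray(c,y,.081,st),.05)):
    print(n,len(P),circ(P),circR(P,r-.0004).x)
E
python3 conc.py
```

```text
b 501 (array([ 0.62571893, -0.04616109]), np.float64(0.05618745313743091)) [ 0.61838834 -0.04672241]
y 239 (array([ 0.63188252, -0.03467881]), np.float64(0.037338252747037164)) [ 0.62187786 -0.04753706]
```

```bash
cat > conc2.py <<'E'
from h import *
import conc
E
python3 - <<'E'
import sys; sys.path.insert(0,'.')
from h import *
from scipy.optimize import least_squares
c=dict(np.load('pics/w8.npz')); st=ctrl.state()
def cr(P,r): return least_squares(lambda o:np.hypot(P[:,0]-o[0],P[:,1]-o[1])-r,P[:,:2].mean(0),loss='soft_l1',f_scale=.0007)
b=cv2.convexHull(pick(c,'blue',(240,190)))[:,0]; b=b[b[:,1]<230]; b=b[b[:,0]<345]
y=cv2.convexHull(pick(c,'yellow',(220,250)))[:,0]; y=y[(y[:,1]<300)&(y[:,0]<300)]
print(b.T,y.T)
for n,P,r in(('b',ray(c,b,.057,st),.065),('y',ray(c,y,.081,st),.05)):
    s=cr(P,r-.0004); print(n,circ(P),s.x,np.abs(s.fun).max())
E
```

```text
[[246 258 262 282 288 307 314 326 328 336 339 342 106 110 122 129 139 140
  146 162 164 182 195 202 206 218 232]
 [129 131 132 140 143 156 163 176 179 193 199 208 221 201 177 169 158 157
  153 143 142 136 132 130 129 128 127]] [[228 244 248 251 266 272 278 285 289 298 115 114 109 107 107 111 116 120
  122 137 140 156 178 199 212]
 [165 168 169 170 176 179 183 188 191 200 297 295 280 273 247 229 219 212
  209 194 192 183 172 166 165]]
b (array([ 0.62147464, -0.04699982]), np.float64(0.06339393313644431)) [ 0.61999401 -0.04711239] 0.002070161686428637
y (array([ 0.61965857, -0.04994556]), np.float64(0.052656940103019245)) [ 0.62336889 -0.04861583] 0.0027359242592926297
```

>>> jog_arm(offset=[[0, 0, 0], [0, 0, 0], [0, 0, 0], [0, 0, 0], [0, 0, -2], [0, 0, -3]], turn=[[0, 0, 0], [0, 0, 0], [0, 0, 0], [0, 0, 0], [0, 0, 0], [0, 0, 0]], jaw=[0.1, 0.15, 0.2, 0.2, 0.2, 0.2])

```text
clock: 11.05
tool_pos: [0.6147, -0.0914, 0.1324]
eef_rot: [-3.14, 0.005, 0.0]
ft_force: [-0.0, -0.7, 0.3]
grip_width: 0.2
```

>>> jog_arm(offset=[[0, 0, -4], [0, 0, -4], [0, -2.0, -2], [0, -2.6, 0], [-3, 0, 0], [0, 0, 0], [0, 0, 0]], turn=[[0, 0, 0], [0, 0, 0], [0, 0, 0], [0, 0, 0], [0, 0, 0], [0, 0, 0], [0, 0, 0]], jaw=[0.3, 0.5, 0.7, 0.9, 1, 1, 1])

```text
clock: 11.75
tool_pos: [0.5863, -0.046, 0.2343]
eef_rot: [3.142, -0.0, 0.0]
ft_force: [0.8, -0.4, -1.4]
grip_width: 0.999
```

```bash
python3 look.py 9 230,150,400,290
```

```text
11.75 [ 0.58628288 -0.04596145  0.2343383 ] [ 3.14155642e+00 -4.40774731e-04  1.16313689e-05] [ 0.84641032 -0.39208338 -1.44961349] 0.9988270775976011
```

View pics/w9.png

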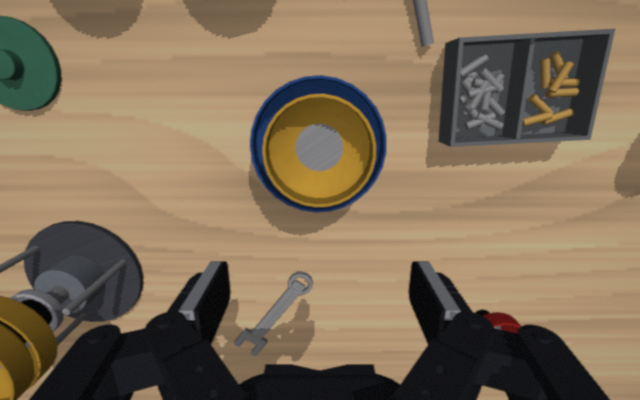

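View pics/s9.png

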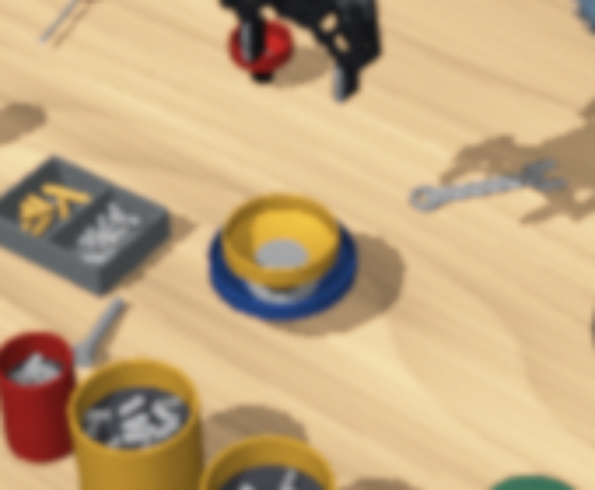

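```bash
cat > fin.py <<'E'
import sys
from h import *
def floor(c,st,box,z):
    h=cv2.cvtColor(c['pixels'],cv2.COLOR_RGB2HSV); m=((h[...,1]<60)&(h[...,2]>80)).astype(np.uint8)
    u0,v0,u1,v1=box; q=np.zeros_like(m); q[v0:v1,u0:u1]=m[v0:v1,u0:u1]
    kk=max(cv2.findContours(q,0,1)[0],key=cv2.contourArea)[:,0,:]
    return circ(ray(c,cv2.convexHull(kk)[:,0,:],z,st))
if __name__=='__main__':
    n=sys.argv[1]; c=dict(np.load(f'pics/w{n}.npz')); st=ctrl.state()
    b=cv2.convexHull(pick(c,'blue',(318,140)))[:,0]; y=cv2.convexHull(pick(c,'yellow',(318,150)))[:,0]
    print('b',circ(ray(c,b,.057,st))); print('y',circ(ray(c,y,.081,st)))
    # lower-half only (near wall cannot hide it)
    print('floor',floor(c,st,(285,110,355,185),.050))
    print(b.min(0),b.max(0),y.min(0),y.max(0))
E
python3 fin.py 9
```

```text
b (array([ 0.61992651, -0.04554024]), np.float64(0.06335911452965219))
y (array([ 0.61939455, -0.0466466 ]), np.float64(0.04890502019467653))
floor (array([ 0.61936517, -0.04664321]), np.float64(0.022445162524031743))
[251  76] [384 210] [264  94] [374 206]
```

>>> jog_arm(offset=[[-2.6, 3.1, 0], [-2.6, 3.2, 0], [-2.6, 3.2, 0], [-2.6, 3.2, 0], [-2.6, 3.2, 0], [-2.6, 3.2, 0], [-2.5, 3.1, 0], [-2.5, 3.0, 0]], turn=[[0, 0, 0], [0, 0, 0], [0, 0, 0], [0, 0, 0], [0, 0, 0], [0, 0, 0], [0, 0, 0], [0, 0, 0]], jaw=[1, 0.8, 0.6, 0.4, 0.2, 0.2, 0.2, 0.2])

```text
clock: 12.65
tool_pos: [0.3796, -0.3001, 0.2348]
eef_rot: [3.141, -0.001, -0.001]
ft_force: [0.5, -0.4, 0.5]
grip_width: 0.204
```

>>> jog_arm(offset=[[0, 0, 4], [0, 0, 4], [0, 0, 3], [0, 0, 0], [0, 0, 0]], turn=[[0, 0, 0], [0, 0, 0], [0, 0, 0], [0, 0, 0], [0, 0, 0]], jaw=[0.2, 0.2, 0.2, 0.2, 0.2])

```text
clock: 13.15
tool_pos: [0.3808, -0.2988, 0.1249]
eef_rot: [3.141, -0.0, -0.0]
ft_force: [0.2, 1.2, 0.9]
grip_width: 0.203
```

```bash
python3 look.py 10 230,110,400,250; python3 - <<'E'
from h import *
from fin import floor
c=dict(np.load('pics/w10.npz')); st=ctrl.state()
k=pick(c,'red',(230,200)); h=cv2.convexHull(k)[:,0]; print(k.min(0),k.max(0),circ(ray(c,h,.051,st)))
E
```

```text
13.15 [ 0.38079392 -0.29877023  0.12489802] [ 3.14144366e+00 -1.26253348e-04 -1.31377350e-04] [0.23098341 1.17565981 0.9289262 ] 0.20258517432810536
[223 173] [318 268] (array([ 0.38192321, -0.26835994]), np.float64(0.033711718410624925))
```

View pics/w10.png

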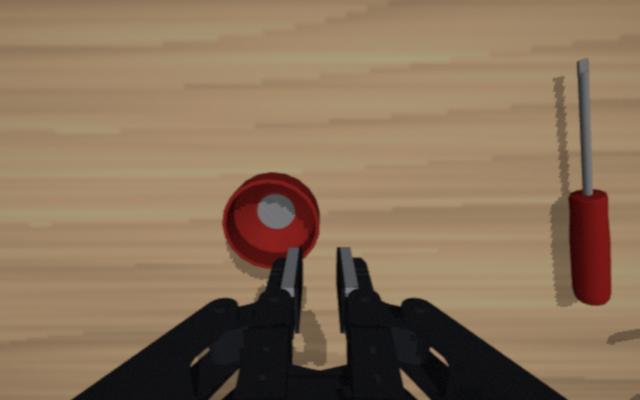

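>>> jog_arm(offset=[[0, 0, 2.5], [0, 0, 2], [0, 0, 1.4], [0, 0, 0.6], [0, 0, 0], [0, 0, 0]], turn=[[0, 0, 0], [0, 0, 0], [0, 0, 0], [0, 0, 0], [0, 0, 0], [0, 0, 0]], jaw=[0.2, 0.2, 0.2, 0.2, 0.2, 0.2])

```text
clock: 13.85
tool_pos: [0.3812, -0.299, 0.0607]
eef_rot: [3.139, -0.002, 0.0]
ft_force: [0.5, -0.1, -0.5]
grip_width: 0.2
```

```bash
python3 look.py 11 230,110,400,250
```

```text
13.85 [ 0.38121151 -0.29896401  0.06074967] [ 3.13946765e+00 -1.71813296e-03  3.00746983e-04] [ 0.45725194 -0.13911796 -0.4938372 ] 0.19968944365896535
```

View pics/w11.png

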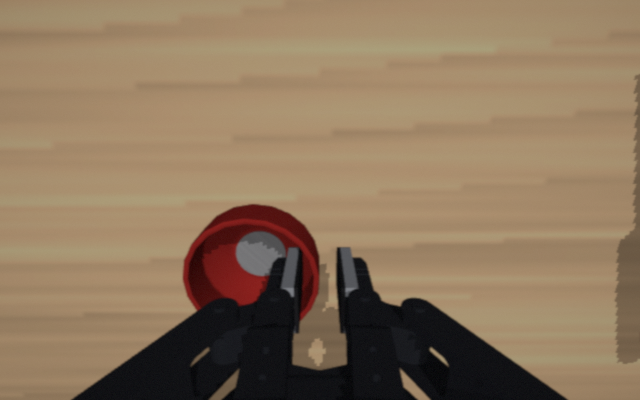

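>>> jog_arm(offset=[[0, 0, 0], [0, 0, 0], [0, 0, 0], [0, 0, 0], [0, 0, 0]], turn=[[0, 0, 0], [0, 0, 0], [0, 0, 0], [0, 0, 0], [0, 0, 0]], jaw=[0.12, 0.08, 0, 0, 0], grip_force=25)

```text
clock: 14.45
tool_pos: [0.3806, -0.2984, 0.0597]
eef_rot: [3.141, -0.001, 0.0]
ft_force: [-0.1, 0.1, 3.6]
grip_width: 0.061
```

>>> jog_arm(offset=[[0, 0, -0.5], [0, 0, -1.5], [0, 0, -3], [0, 0, -4], [0, 0, -3], [0, 0, 0]], turn=[[0, 0, 0], [0, 0, 0], [0, 0, 0], [0, 0, 0], [0, 0, 0], [0, 0, 0]], jaw=[0, 0, 0, 0, 0, 0])

```text
clock: 15.05
tool_pos: [0.3821, -0.3001, 0.1841]
eef_rot: [3.134, -0.006, 0.0]
ft_force: [0.6, -0.4, -0.5]
grip_width: 0.059
```

```bash
python3 look.py 12 230,110,400,250
```

```text
15.05 [ 0.38210579 -0.30011105  0.18409385] [ 3.13435074e+00 -5.67631675e-03  3.60217699e-04] [ 0.61037556 -0.3995953  -0.48602164] 0.05942456129287929
```

View pics/w12.png

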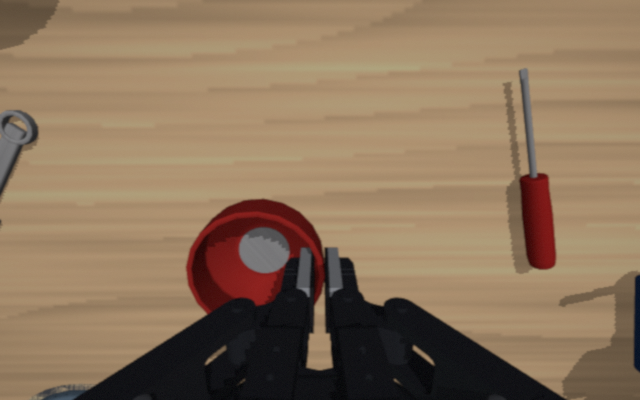

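View pics/s12.png

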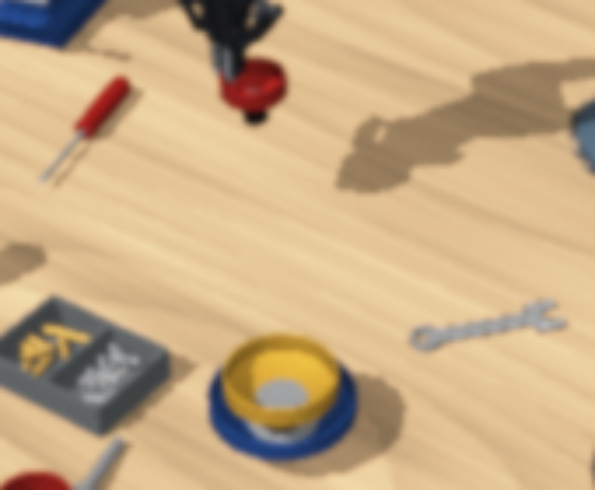

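>>> jog_arm(offset=[[0, 0, 0], [0, 0, 0]], turn=[[0, 0, 0], [0, 0, 0]], jaw=[0, 0])

```text
clock: 15.35
tool_pos: [0.3796, -0.2971, 0.1774]
eef_rot: [-3.139, 0.002, 0.0]
ft_force: [0.2, 0.1, -1.0]
grip_width: 0.056
```

```bash
python3 look.py 13 ; python3 - <<'E'
from h import *
from fin import floor
c=dict(np.load('pics/w13.npz')); st=ctrl.state(); z=st['tool_pos'][2]; p=st['tool_pos'][:2]
o,r=floor(c,st,(225,215,289,285),z-.0367); print('floor',o-p,r)
k=pick(c,'red',(250,240)); h=cv2.convexHull(k)[:,0]; print(k.min(0),k.max(0))
# rim outer edge, left arc only
l=h[(h[:,0]<215)&(h[:,1]>225)&(h[:,1]<300)]; print(l.T)
P=ray(c,l,z-.0087,st)-np.r_[p,0]; print('left extreme',P[:,1].max(), 'centre y',P[:,1].max()-.033)
E
```

```text
15.35 [ 0.37959461 -0.2971115   0.17740455] [-3.13870198e+00  2.35118927e-03  1.39992569e-04] [ 0.24268394  0.08034916 -1.01754594] 0.05595120373999484
floor [-7.67923549e-05  3.03745856e-02] 0.01385286525425109
[187 200] [324 313]
[[189 188 187 187 189 190 191 194 200]
 [286 282 274 262 253 249 247 242 233]]
left extreme 0.061780896133862034 centre y 0.028780896133862033
```

>>> jog_arm(offset=[[1.2, -1.1, -1], [2.4, -2.2, -1], [3.0, -2.8, 0], [3.2, -2.9, 0], [3.2, -2.9, 0], [3.2, -2.9, 0], [3.0, -2.8, 0], [2.4, -2.2, 0]], turn=[[0, 0, 0], [0, 0, 0], [0, 0, 0], [0, 0, 0], [0, 0, 0], [0, 0, 0], [0, 0, 0], [0, 0, 0]], jaw=[0, 0, 0, 0, 0, 0, 0, 0])

```text
clock: 16.25
tool_pos: [0.5974, -0.0981, 0.1983]
eef_rot: [-3.141, 0.001, 0.001]
ft_force: [-0.1, -0.9, -0.7]
grip_width: 0.055
```

>>> jog_arm(offset=[[1.5, -1.5, 0], [0.8, -0.7, 0], [0, 0, 0], [0, 0, 0], [0, 0, 0]], turn=[[0, 0, 0], [0, 0, 0], [0, 0, 0], [0, 0, 0], [0, 0, 0]], jaw=[0, 0, 0, 0, 0])

```text
clock: 16.75
tool_pos: [0.6187, -0.0789, 0.1991]
eef_rot: [3.142, 0.001, -0.001]
ft_force: [0.3, -0.1, -0.6]
grip_width: 0.058
```

```bash
python3 look.py 14 230,150,400,290;python3 - <<'E'
from h import *
from fin import floor
c=dict(np.load('pics/w14.npz')); st=ctrl.state(); z=st['tool_pos'][2]; p=st['tool_pos'][:2]
o,r=floor(c,st,(225,215,289,285),z-.0367); print('floor',o-p,o,r)
E
```

```text
16.75 [ 0.6186575  -0.07888769  0.19912444] [ 3.14153838e+00  6.35606518e-04 -1.06906717e-03] [ 0.33769919 -0.11650567 -0.63122834] 0.05845856213692958
floor [0.00024042 0.03015901] [ 0.61905792 -0.04866108] 0.013962913851448292
```

View pics/w14.png

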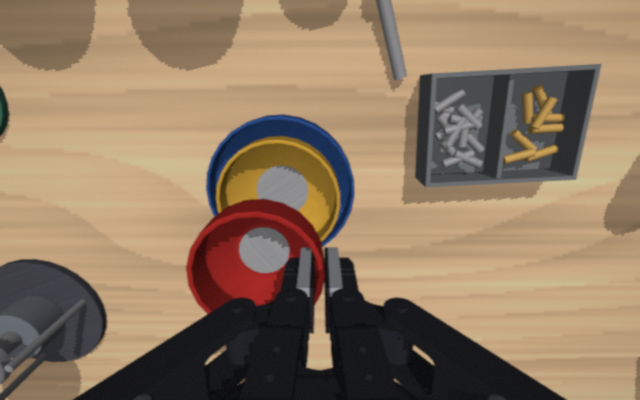

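View pics/s14.png

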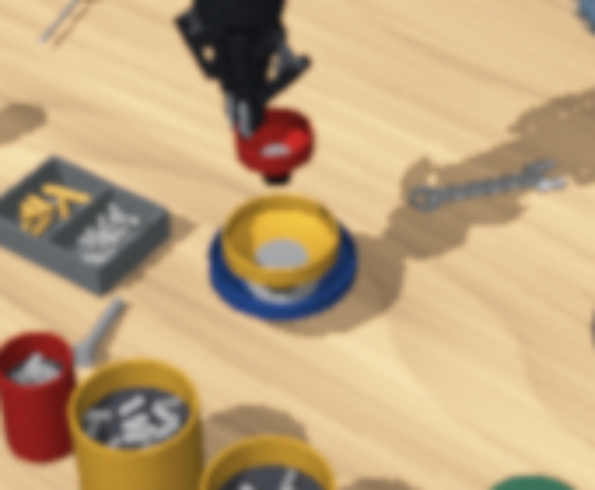

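>>> jog_arm(offset=[[0, -0.2, 1], [0, 0, 2], [0, 0, 2], [0, 0, 1.5], [0, 0, 1], [0, 0, 0.5], [0, 0, 0], [0, 0, 0]], turn=[[0, 0, 0], [0, 0, 0], [0, 0, 0], [0, 0, 0], [0, 0, 0], [0, 0, 0], [0, 0, 0], [0, 0, 0]], jaw=[0, 0, 0, 0, 0, 0, 0, 0])

```text
clock: 17.65
tool_pos: [0.6199, -0.0762, 0.1201]
eef_rot: [3.141, -0.001, 0.0]
ft_force: [-0.2, 0.1, 0.5]
grip_width: 0.055
```

>>> jog_arm(offset=[[0, 0, 0.2], [0, 0, 0], [0, 0, 0]], turn=[[0, 0, 0], [0, 0, 0], [0, 0, 0]], jaw=[0, 0, 0])

```text
clock: 17.95
tool_pos: [0.6195, -0.076, 0.1177]
eef_rot: [3.141, -0.001, 0.0]
ft_force: [0.2, -0.7, 0.4]
grip_width: 0.063
```

```bash
python3 look.py 15 230,150,400,290;python3 - <<'E'
from h import *
from fin import floor
c=dict(np.load('pics/w15.npz')); st=ctrl.state(); z=st['tool_pos'][2]; p=st['tool_pos'][:2]; print(st['wrist_torque'])
o,r=floor(c,st,(225,215,289,285),z-.0367); print('floor',o-p,o,r)
E
```

```text
17.95 [ 0.61953018 -0.07604613  0.11766811] [ 3.14137856e+00 -5.87912795e-04  1.91360774e-04] [ 0.24893939 -0.65566546  0.38107465] 0.06257857152613192
[-0.028195    0.01302641  0.02067947]
floor [0.00023446 0.03005769] [ 0.61969703 -0.04594407] 0.013971329661050014
```

View pics/w15.png

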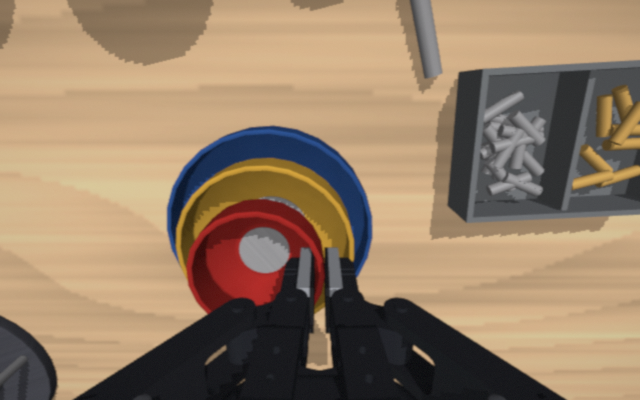

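View pics/s15.png

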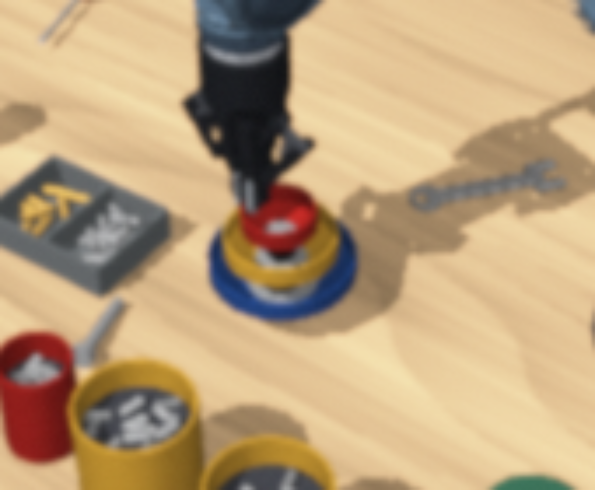

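>>> jog_arm(offset=[[0, 0, 0.2], [0, 0, 0.2], [0, 0, 0.1], [0, 0, 0], [0, 0, 0]], turn=[[0, 0, 0], [0, 0, 0], [0, 0, 0], [0, 0, 0], [0, 0, 0]], jaw=[0, 0, 0, 0, 0])

```text
clock: 18.55
tool_pos: [0.6193, -0.076, 0.1122]
eef_rot: [-3.142, 0.0, 0.0]
ft_force: [0.6, -0.4, -0.6]
grip_width: 0.054
```

>>> jog_arm(offset=[[0, 0, 0.1], [0, 0, 0]], turn=[[0, 0, 0], [0, 0, 0]], jaw=[0, 0])

```text
clock: 18.75
tool_pos: [0.6193, -0.076, 0.1112]
eef_rot: [-3.142, 0.0, 0.0]
ft_force: [-0.9, 0.3, -1.1]
grip_width: 0.056
```

>>> jog_arm(offset=[[0, 0, 0.1], [0, 0, 0]], turn=[[0, 0, 0], [0, 0, 0]], jaw=[0, 0])

```text
clock: 18.95
tool_pos: [0.6195, -0.0762, 0.1105]
eef_rot: [3.141, -0.0, 0.0]
ft_force: [0.0, -0.6, -0.7]
grip_width: 0.056
```

>>> jog_arm(offset=[[0, 0, 0.1], [0, 0, 0]], turn=[[0, 0, 0], [0, 0, 0]], jaw=[0, 0])

```text
clock: 19.15
tool_pos: [0.6198, -0.0765, 0.1102]
eef_rot: [3.141, -0.001, 0.0]
ft_force: [-1.8, -2.1, 4.2]
grip_width: 0.059
```

```bash
python3 -c "
from h import *
s=ctrl.state();print(s['ft_force'],s['wrist_torque'],s['tool_pos'])"
```

```text
[-1.75980318 -2.09979752  4.2297984 ] [-0.29362543  0.22527316  0.03690568] [ 0.61984657 -0.07649597  0.110175  ]
```

>>> jog_arm(offset=[[0, 0, -0.05], [0, 0, 0], [0, 0, 0], [0, 0, 0], [0, 0, 0], [0, 0, -1.5], [0, 0, -3], [0, 0, -4]], turn=[[0, 0, 0], [0, 0, 0], [0, 0, 0], [0, 0, 0], [0, 0, 0], [0, 0, 0], [0, 0, 0], [0, 0, 0]], jaw=[0, 0.09, 0.13, 0.18, 0.18, 0.18, 0.18, 0.18])

```text
clock: 19.95
tool_pos: [0.6182, -0.0756, 0.1947]
eef_rot: [-3.14, 0.004, 0.0]
ft_force: [1.0, -0.2, 1.4]
grip_width: 0.177
```

>>> jog_arm(offset=[[0, 0, -3], [0, -1.6, -2], [0, -1.5, 0], [-3, 0, 0], [0, 0, 0], [0, 0, 0]], turn=[[0, 0, 0], [0, 0, 0], [0, 0, 0], [0, 0, 0], [0, 0, 0], [0, 0, 0]], jaw=[0.3, 0.5, 0.7, 0.9, 1, 1])

```text
clock: 20.55
tool_pos: [0.5888, -0.0444, 0.2439]
eef_rot: [-3.141, 0.001, 0.0]
ft_force: [0.1, 0.5, -0.8]
grip_width: 0.999
```

```bash
python3 look.py 16 230,150,400,290;python3 - <<'E'
from h import *
from fin import floor
c=dict(np.load('pics/w16.npz')); st=ctrl.state()
b=cv2.convexHull(pick(c,'blue',(318,140)))[:,0]; y=cv2.convexHull(pick(c,'yellow',(318,150)))[:,0]; r=cv2.convexHull(pick(c,'red',(318,150)))[:,0]
for n,k,z in(('b',b,.057),('y',y,.081),('r',r,.101)): print(n,circ(ray(c,k,z,st)),k.min(0),k.max(0))
print('redfloor',floor(c,st,(295,120,345,180),.073))
t=read_camera('top'); save(t,'top2')
E
```

```text
20.55 [ 0.58879965 -0.04441712  0.24389459] [-3.14117759e+00  1.12236281e-03  4.90765156e-04] [ 0.06475623  0.52354055 -0.76412212] 0.9988216807017639
b (array([ 0.62023267, -0.0456408 ]), np.float64(0.06340470774666826)) [255  79] [384 209]
y (array([ 0.61971395, -0.04681199]), np.float64(0.04889996149344059)) [267  97] [374 204]
r (array([ 0.62048858, -0.04610708]), np.float64(0.032441299230093215)) [283 118] [358 194]
redfloor (array([ 0.61978707, -0.04614751]), np.float64(0.013651486487515527))
```

View pics/w16.png

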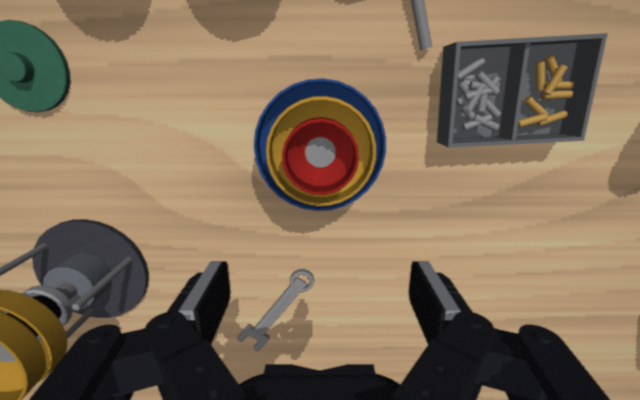

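View pics/s16.png

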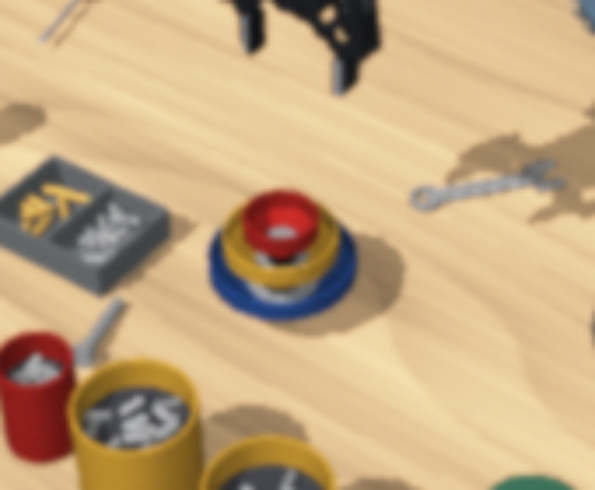

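View pics/top2.png

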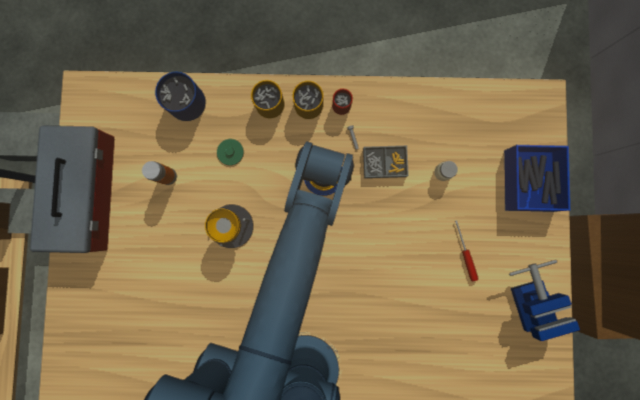

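```bash
python3 -c "
from h import *
print(ctrl.close_job())"
```

```text
the job is handed in; nothing more can be done
None
```

The nested set is made and the job is handed in at about 20.6 s of the 72 s allowed. I lifted the top yellow lid off the dispenser by its rim, and the next one rose. I lowered it into the blue lid until the wrist sensor showed contact and released it there, then did the same with the red lid inside the yellow one.

**Last checks (wrist camera):**
- **Centring:** the rim centres in x, y are blue (0.6202, −0.0456), yellow (0.6197, −0.0468) and red (0.6205, −0.0461) m. All are within about 1.3 mm of each other.
- **Level:** for the yellow lid (checked before the red went in) and the red lid, the rim and floor centres agree to under 1 mm, so both look level.
- **Blue lid:** it moved about 1 mm at most by measurement.
- **Forces:** contact was felt at about 2.4 N for the yellow lid and 4 N for the red one.
- **Surroundings:** two yellow lids remain on the dispenser, and the bystanders look unmoved by eye in the pictures. The gripper is open and clear of the set.

**Disagreements:**
- The fitted blue and yellow rim radii came out 1–1.6 mm small against the sizes given.
- The first blue position from the top camera was about 15 mm off because its colour mask cut the lid short. With a looser mask it agreed with the wrist camera to about 3 mm.
- A centring check taken while the gripper still held the yellow lid was unclear, so I relied on the view after release.

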